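# Swing a freshly oiled bentwood box over its drip mat with the jib's lean lever

### The job

The freshly oiled bentwood box on the red swinging boom must stand still, centred above the round blue drip mat. Swing it there only by working the yellow-knobbed lean lever (leaning the mast makes the boom swing to that side by its own weight), never touching the boom, the box or the mast, never letting the boom hit its end stops, and leaving the other things on the bench alone. Bring the boom to rest over the mat for a good two seconds, then let go with the lever upright and the box still in place.

Things in the scene. Friction and masses are not known exactly. Their poses are not given: they have to be found in the camera images.
- base: fixed green base of the jib, plate 20 mm thick, with 70 mm high cheeks beside the mast; stands anywhere on the bench, turned by up to 0.2 rad. Origin on the bench top; x is the boom's straight-ahead direction (boom joint 0), y is left of it. Mast foot at x -50, y 140 mm; the lever's pivot at x 20, y -200, z 45 mm; the mast leans about an axis parallel to x, 60 mm up.
- mast_foot (a point): the point on the bench top (z = 0) under the jib's mast, in the fixed base; axes as the base's.
- boom (a joint): angle of the boom about the mast (rad): 0 ahead along the base's x, positive left; stops at +-1.05, keep within +-1.0. Free bearing, nominal inertia 0.066 kg m2 (mass 1.45 kg, up to 30 % off), damping 0.006 N m s/rad, dry friction 0.0015 N m: coasts for seconds. Lever at q, boom at p: it accelerates about 0.78 q cos(p) rad/s2 to the side the lever leans (off balance 0.021 kg m to the box).
- lever (a joint): angle of the lean lever (rad): 0 upright, positive leaning left (+y of the base), limits -0.5 and 0.5, about a horizontal axis along the base's x. The mast leans to the same side by a quarter of this angle. A spring (about 2.2 N m/rad, that is 6 N at the knob for 0.4 rad) with a damper returns it upright when let go.
- knob (a point): centre of the yellow ball knob, 40 mm in diameter, on top of the lean lever: 150 mm above the lever's pivot, 195 mm above the bench when upright; on a steel rod 12 mm in diameter. It moves sideways along the base's y, 60 mm for 0.4 rad.
- carrier: the red boom beam (24 mm square, from 200 mm behind the mast to 300 mm in front, its middle 178 mm above the bench) with a dark steel counterweight (68 mm in diameter, centre 155 mm behind the mast, top 265 mm above the bench) on its tail and the box on its front end; origin on the mast's axis, 160 mm above the bench, x towards the box. Not to be touched.
- box_center (a point): centre of the round bentwood box, 120 mm in diameter and about 88 mm high with its lid, fixed on the front end of the boom 300 mm from the mast's axis; centre 235 mm above the bench. Not to be touched.
- mast: the short grey and steel mast that leans left and right; origin on its leaning axis 60 mm above the bench. Not to be touched.
- mat_center (a point): centre of the top of the round blue drip mat with a white middle disc, 150 mm in diameter (white part 60 mm), 7 mm thick, fixed on the bench 300 mm from the mast foot, to the left of where the box starts.
- hammer: loose hammer lying on the bench to the left; leave alone.
- oil_tin: loose tin, 66 mm in diameter, 100 mm high, standing on the bench to the right; leave alone.
- wood_bowl: loose wooden bowl, 100 mm in diameter, 45 mm high, on the bench ahead to the right, lower than the boom; leave alone.
There are look-alikes about, which are no part of the job. Of the things shaped like the part that bears mat_center, the blue one is meant.

How it is judged:
On the way:
1. the box is brought to rest above the mat and stays there for two seconds (horizontal distance between box_center and mat_center below 0.035 m and velocity of joint boom between -0.08 and 0.08 rad/s), for 2 s.
At the end, for the whole second after the job is handed in: The box's centre is within 35 mm of the mat's centre seen from above, the boom turns slower than 0.05 rad/s, the lever is within 0.08 rad of upright and nothing is touched (horizontal distance between box_center and mat_center below 0.035 m and velocity of joint boom between -0.05 and 0.05 rad/s and value of joint lever between -0.08 and 0.08 rad).
It fails at once if the boom hits an end stop (beyond 1.0 rad) (value of joint boom above 1 rad or value of joint boom below -1 rad).
It fails at once if the boom, box or mast is touched (contact force between any of the arm, the fingers and carrier above 0.5 N or contact force between any of the fingers, the arm and mast above 0.5 N).
It fails at once if a bystander is disturbed (distance of any of hammer, oil_tin, wood_bowl from where it was at the start of the episode above 0.03 m).
It also fails if it takes over 48 s, if anything falls off the work surface, if the arm or the gripper's body presses on something with over 40 N, if the wrist force passes 120 N, or if a joint passes its speed limit or range.

### The arm

A 6-joint arm with a two-finger parallel gripper is mounted at the origin on the work surface. World frame = base frame: x ahead of the robot, y to its left, z up, the work surface at z = 0. Lengths are in m, angles in rad, forces in N, time in s.
With the tool pointing down it reaches from about 0.25 to 0.8 m from the base axis. Payload 8.5 kg.
Tool frame: the origin (TCP) lies midway between the tips of the shut fingers; the grasp point (between the pads) lies 19 mm behind it (hold_point_z is the distance from the TCP to the grasp point, in m); z points along the fingers, y is the direction in which the jaws open and shut (so a half turn about z gives the same grasp; the last joint's range is limited). The gripper opens to 85 mm and grips with 20 to 120 N. Pads are 22 mm wide; open, the fingers measure 114 mm over their backs; the gripper's body (76 mm by 85 mm) begins 54 mm behind the grasp point. The pads swing forward as they close: fully open they stand 13 mm farther back than shut.
Start: joints at [-1.262, 0.238, -0.013, 1.319, 0, 1.571], TCP at [0.16, -0.5, 0.231] pointing down, gripper open.
Joint ranges: [-2.66, 2.66], [-1.03, 1.9], [-1.14, 1.46], [-1.82, 2.27], [-1.45, 1.34], [-3.14, 3.14]. Speed limits (rad/s): [2.22, 2.22, 2.79, 3.14, 3.14, 3.14].

### API

Orientations are given as [roll, pitch, yaw] about the fixed x, y, z axes, in that order (R = Rz(yaw) Ry(pitch) Rx(roll)).
In Python, from rig import * gives the robot as it stands.
- The arm moves only by the tool move_arm, never from a script. Its argument "steps" is a list of rows, each an object of numbers: "tx", "ty", "tz": the shift along the tool's x, y, z in cm; "rx", "ry", "rz": the turn, a rotation vector about the tool's x, y, z in degrees. A call has 1 to 5 rows; each row is the pose to reach, as a shift and turn from the pose measured when the call began, along the tool's axes at that moment; what a row does not reach only later rows make up. A row lasts 1/8 s, in which the tool goes at most 62.5 mm and 10.7 degrees, less where a joint would pass 70% of its speed; a pose out of reach is approached as far as the arm can. A call with a gripper value outside its range is refused whole. "claw" is the finger opening in cm, from 0 to 8.54, set as the call begins (left out, the last holds). The fingers move at their own pace and stop on an object; "grip_force" is the grip in N (left out, the last holds). Time passes only in rows, so rows that repeat a pose let the fingers close. It gives the time, the measured TCP pose, the force and the opening at its end, in the units of the state.
- read_state(): the state, without advancing time (a new reading comes with each control period).
- get_image(name): name is "scene" or "top" or "wrist"; returns (picture, depth): 420x560x3 uint8, red, green, blue; 420x560 float32, m along the optical axis (not along the pixel's ray), 0 where there is no reading.
- camera_params(name): a dict with "K" (3x3 intrinsics, pixels), "R" (3x3) and "t" (3): a world point X has camera coordinates R X + t. Camera axes: x right, y down, z forward; pixel columns grow to the right and rows downward; lengths in m; the calibration is good to about 2 mm. The wrist camera is an equidistant fisheye: a pixel r from the principal point sees the ray r / f radians off the axis. A picture is of the moment at which its call begins: read the wrist's pose just before it. camera_params takes no time and is no camera call; for the wrist camera it gives the pose at the moment of the call.
- sign_off(): hands the job in, once; it reports no verdict.
The state is a dict: "time": time; "joints": joint angles; "joint_velocities": joint speeds; "joint_torque": joint torques, N m; "tool_pos": TCP position; "orientation": TCP orientation; "ft_force": force on the tool from outside, world axes, zero at the start; "torque": the same for the moment, N m; "gripper_width": finger opening in m.
Only numpy, scipy, OpenCV 4.12 (cv2) and the standard library are available. Lean on these libraries where they do the work, as an engineer would, in place of code of your own. Each camera call takes 0.05 s, during which the arm holds its last target. There are 200 camera calls.

## Working session

There is one attempt and no reset: what is moved stays moved. The work goes in short steps, Python scripts to look and compute and a tool call to move; the robot and the scene stay as the last step left them, time stands still between calls to the robot, and variables do not carry over. Pictures are saved under pics/ and viewed, about 8 in all and at most 12, crops included, and the job is handed in when it is done.

Besides the shell and the picture viewer there is one more tool, called after "Request:" in YAML: its name, and indented under it one key for each argument. move_arm: Moves the arm, as the interface text tells. Its arguments: {"type":"object","properties":{"steps":{"type":"array"},"claw":{"type":"number"},"grip_force":{"type":"number"}},"required":["steps"]}

```bash
mkdir -p pics; ls
python3 - <<'E'
from rig import *
import cv2
print(read_state())
for n in ("scene","top"):
    p,d=get_image(n); cv2.imwrite(f"pics/{n}0.png",p[:,:,::-1]); c=camera_params(n); print(n,c)
E
```

```text
pics
{'time': 0.0, 'joints': array([-1.26200285e+00,  2.38784736e-01, -1.42621965e-02,  1.31918341e+00,
        3.58787669e-05,  1.57081865e+00]), 'joint_velocities': array([-0.00058424,  0.00048247,  0.00022635, -0.00033861, -0.00092708,
       -0.0013094 ]), 'joint_torque': array([-1.77516944e-03, -5.38773572e+01,  3.46439409e+01,  1.82061538e-02,
       -2.67550349e-04, -1.71010930e-05]), 'tool_pos': array([ 0.15943755, -0.49977161,  0.23067245]), 'orientation': array([-3.14015864e+00, -3.58467234e-05,  3.08771110e-01]), 'ft_force': array([-0.90111526,  0.90206733, -0.34190292]), 'torque': array([-0.01462002,  0.00893414,  0.06326445]), 'gripper_width': 0.08516709690201445}
scene {'K': array([[454.70573472,   0.        , 279.31102033],
       [  0.        , 454.70573472, 211.25765498],
       [  0.        ,   0.        ,   1.        ]]), 'R': array([[-0.87896812,  0.47641475,  0.0210721 ],
       [ 0.32404351,  0.62910026, -0.70656115],
       [-0.34987262, -0.61421645, -0.70733818]]), 't': array([0.29312931, 0.00982778, 1.50389273])}
top {'K': array([[497.56856787,   0.        , 282.56177083],
       [  0.        , 497.56856787, 206.51193354],
       [  0.        ,   0.        ,   1.        ]]), 'R': array([[ 0.00635982, -0.9999507 , -0.00762499],
       [-0.98056075, -0.00474071, -0.19615847],
       [ 0.19611266,  0.0087243 , -0.98054256]]), 't': array([-0.00270925,  0.37996132,  1.84766521])}
```

View pics/scene0.png

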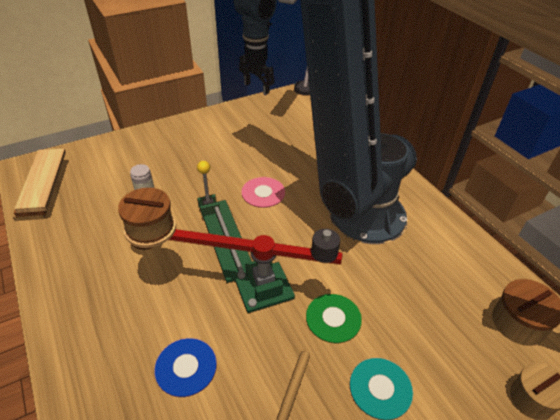

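View pics/top0.png

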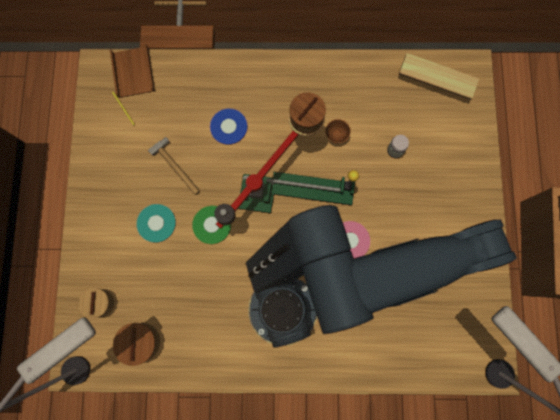

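Scene view: the box is at (147,215), the yellow knob at (204,167), the mast at (263,250) and the hammer at (295,385). Four mats could be the one meant: blue (186,366), green (334,317), teal (381,387) and pink (263,191). The blue one fits the description. In the top view it is at (229,126), left of the box at (307,113).

```bash
cat > h.py <<'E'
from rig import *
import cv2, numpy as np
def ray(n,u,v,z):
    c=camera_params(n);R,t,K=c["R"],c["t"],c["K"]
    o=-R.T@t; d=R.T@np.linalg.inv(K)@np.array([u,v,1.]); return o+d*(z-o[2])/d[2]
def proj(n,X):
    c=camera_params(n); x=c["K"]@(c["R"]@np.array(X)+c["t"]); return x[:2]/x[2]
def mask(p,lo,hi):
    return cv2.inRange(cv2.cvtColor(p,cv2.COLOR_RGB2HSV),lo,hi)
def blob(m):
    k,l,s,c=cv2.connectedComponentsWithStats(m); i=1+np.argmax(s[1:,4]); return c[i],s[i],(l==i)
E
python3 - <<'E'
from h import *
C={}
for n in ("scene","top"):
    p=cv2.imread(f"pics/{n}0.png")[:,:,::-1].copy()
    roi=np.zeros(p.shape[:2],np.uint8)
    if n=="top": roi[90:160,190:260]=255
    else: roi[320:410,140:230]=255
    c,s,_=blob(mask(p,(110,150,60),(125,255,255))&roi); print(n,"mat",c,s,ray(n,*c,.007))
    roi[:]=0
    if n=="top": roi[160:190,340:365]=255
    else: roi[150:180,190:220]=255
    c,s,_=blob(mask(p,(24,150,100),(34,255,255))&roi); print("knob",c,s,ray(n,*c,.195))
    r=mask(p,(0,200,70),(5,255,255))|mask(p,(175,200,70),(180,255,255)); c,s,l=blob(r); print("red",c,s)
    ys,xs=np.nonzero(l); P=np.array([ray(n,x,y,.19) for x,y in zip(xs,ys)])[:,:2].astype(np.float32)
    vx,vy,x0,y0=cv2.fitLine(P,cv2.DIST_HUBER,0,.01,.01).ravel(); print("beam dir",np.arctan2(vy,vx),x0,y0)
    g=mask(p,(65,90,20),(90,255,120))
    if n=="top": g[:,:235]=0;g[:,365:]=0;g[:165]=0;g[215:]=0
    else: g[:190]=0; g[:,:190]=0;g[:,300:]=0
    ys,xs=np.nonzero(g);P=np.array([ray(n,x,y,.02) for x,y in zip(xs,ys)])[:,:2].astype(np.float32)
    vx,vy,x0,y0=cv2.fitLine(P,cv2.DIST_HUBER,0,.01,.01).ravel();print("base",len(P),np.arctan2(vy,vx),x0,y0,cv2.minAreaRect(P))
p=cv2.imread("pics/top0.png");s=cv2.resize(p[85:225,190:400],None,fx=3.5,fy=3.5,interpolation=2);cv2.imwrite("pics/crop.png",s)
E
```

```text
scene mat [184.87606112 367.58121109] [ 155  339   61   57 1767] [0.71868723 0.22743899 0.007     ]
knob [202.6875  163.84375] [199 161   8   7  32] [ 0.45921793 -0.25933039  0.195     ]
red [244.74037874 244.26939524] [ 171  230  143   30 1637]
beam dir -0.6654264 0.4827254 0.08157395Traceback (most recent call last):
  File "<stdin>", line 19, in <module>
  File "h.py", line 4, in ray
    c=camera_params(n);R,t,K=c["R"],c["t"],c["K"]
ValueError: time passes only in moves, steps and waits
```

```bash
cat > h.py <<'E'
from rig import *
import cv2, numpy as np
CP={n:camera_params(n) for n in ("scene","top")}
def ray(n,u,v,z):
    c=CP[n];R,t,K=c["R"],c["t"],c["K"]
    o=-R.T@t; u=np.atleast_1d(u);v=np.atleast_1d(v)
    d=R.T@np.linalg.inv(K)@np.array([u,v,0*u+1.]); return (o[:,None]+d*(z-o[2])/d[2]).T
def proj(n,X):
    c=CP[n]; x=c["K"]@(c["R"]@np.array(X)+c["t"]); return x[:2]/x[2]
def mask(p,lo,hi):
    return cv2.inRange(cv2.cvtColor(p,cv2.COLOR_RGB2HSV),lo,hi)
def blob(m):
    k,l,s,c=cv2.connectedComponentsWithStats(m); i=1+np.argmax(s[1:,4]); return c[i],s[i],(l==i)
def redmask(p): return mask(p,(0,200,70),(5,255,255))|mask(p,(175,200,70),(180,255,255))
E
python3 - <<'E'
from h import *
C={}
for n in ("scene","top"):
    p=cv2.imread(f"pics/{n}0.png")[:,:,::-1].copy()
    roi=np.zeros(p.shape[:2],np.uint8)
    if n=="top": roi[90:160,190:260]=255
    else: roi[320:410,140:230]=255
    c,s,_=blob(mask(p,(110,150,60),(125,255,255))&roi); e=ray(n,s[0]+s[2]/2-.5,s[1]+s[3]/2-.5,.007);print(n,"mat",c,s,ray(n,*c,.007),e)
    roi[:]=0
    if n=="top": roi[160:190,340:365]=255
    else: roi[150:180,190:220]=255
    c,s,_=blob(mask(p,(22,120,90),(36,255,255))&roi); print("knob",c,s,ray(n,*c,.195))
    c,s,l=blob(redmask(p)); print("red",c,s)
    ys,xs=np.nonzero(l); P=ray(n,xs,ys,.19)[:,:2].astype(np.float32)
    vx,vy,x0,y0=cv2.fitLine(P,cv2.DIST_HUBER,0,.01,.01).ravel(); print("beam dir",np.arctan2(vy,vx),x0,y0)
    g=mask(p,(65,90,20),(90,255,120))
    if n=="top": g[:,:235]=0;g[:,365:]=0;g[:165]=0;g[215:]=0
    else: g[:190]=0; g[:,:190]=0;g[:,300:]=0
    ys,xs=np.nonzero(g);P=ray(n,xs,ys,.02)[:,:2].astype(np.float32)
    vx,vy,x0,y0=cv2.fitLine(P,cv2.DIST_HUBER,0,.01,.01).ravel();print("base",len(P),np.arctan2(vy,vx),x0,y0,cv2.minAreaRect(P))
p=cv2.imread("pics/top0.png");s=cv2.resize(p[85:225,190:400],None,fx=3.5,fy=3.5,interpolation=2);cv2.imwrite("pics/crop.png",s)
E
```

```text
scene mat [184.87606112 367.58121109] [ 155  339   61   57 1767] [[0.71868723 0.22743899 0.007     ]] [[0.71790325 0.22616676 0.007     ]]
knob [202.98947368 165.76842105] [198 161  11  12  95] [[ 0.46178258 -0.25046111  0.195     ]]
red [244.74037874 244.26939524] [ 171  230  143   30 1637]
beam dir -0.6654264 0.4827254 0.08157395
base 1582 -1.3544835 0.46449846 0.07833677 ((0.4342673420906067, -0.045840710401535034), (0.43853533267974854, 0.1589871346950531), 82.17808532714844)
top mat [228.38656716 126.25223881] [211 110  35  33 670] [[0.71110961 0.21758767 0.007     ]] [[0.71216313 0.21915856 0.007     ]]
knob [353.03947368 175.31578947] [348 171  10  10  76] [[ 0.4612451  -0.24840841  0.195     ]]
red [262.80755396 171.45503597] [233 132  64  77 556]
beam dir -0.6625306 0.4758808 0.06807876
base 616 1.4580249 0.4361342 -0.16853206 ((0.4462854266166687, -0.08597341179847717), (0.12718796730041504, 0.36311429738998413), 5.311539173126221)
```

View pics/crop.png

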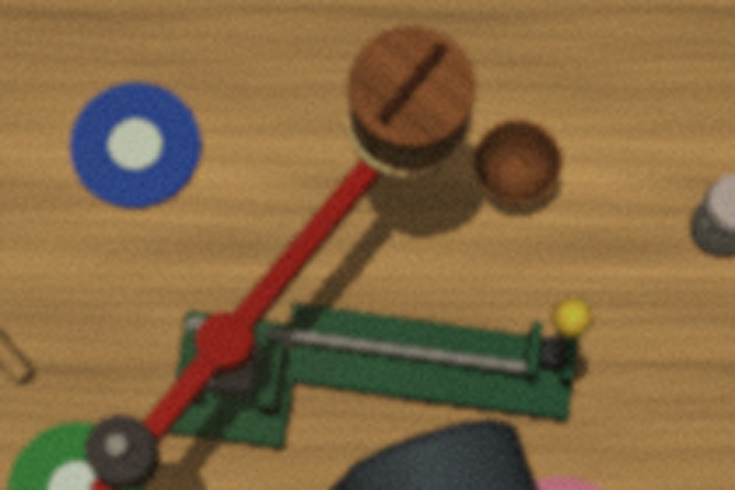

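Blue mat confirmed in the crop: it is at (135,145), with the box at (412,90) and the knob at (572,317). Next I refine the mast, the base yaw and the mat using depth.

```bash
cat >> h.py <<'E'
def cloud(n,d):
    c=CP[n];R,t,K=c["R"],c["t"],c["K"]
    v,u=np.indices(d.shape); X=np.linalg.inv(K)@np.array([u*d,v*d,d]).reshape(3,-1)
    return (R.T@(X-t[:,None])).T.reshape(*d.shape,3)
E
python3 - <<'E'
from h import *
for n in ("scene","top"):
    p,d=get_image(n); W=cloud(n,d); Z=W[...,2]
    m=mask(p,(110,150,60),(125,255,255)); 
    if n=="top": m[:,260:]=0;m[:,:190]=0;m[160:]=0;m[:90]=0
    else: m[:320]=0;m[:,:140]=0;m[:,230:]=0
    cs,_=cv2.findContours(m,0,1); c=max(cs,key=cv2.contourArea); q=ray(n,c[:,0,0],c[:,0,1],.007)[:,:2].astype(np.float32)
    print(n,"mat circ",cv2.minEnclosingCircle(q),cv2.fitEllipse(q), "z",np.median(Z[m>0]))
    near=(np.hypot(W[...,0]-.65,W[...,1]+.08)<.15)
    lid=near&(Z>.262)&(d>0); q=W[lid][:,:2].astype(np.float32); print("lid",lid.sum(),cv2.minEnclosingCircle(q),q.mean(0),np.percentile(Z[lid],[5,50,95]))
    r=redmask(p)>0; q=W[r&(d>0)&(Z>.15)]; print("red z",np.percentile(q[:,2],[5,50,95,99]))
    t=q[(q[:,2]>.185)&(q[:,2]<.2)][:,:2].astype(np.float32); vx,vy,x0,y0=cv2.fitLine(t,cv2.DIST_HUBER,0,.01,.01).ravel(); print("beam",len(t),np.arctan2(vy,vx),x0,y0)
    h=q[q[:,2]>.2]; print("hub",len(h),h.mean(0) if len(h) else 0)
    cw=(Z>.235)&(np.hypot(W[...,0]-.3,W[...,1]-.17)<.1)&(d>0); 
    print("cw",cw.sum(), W[cw].mean(0) if cw.any() else 0)
    g=(mask(p,(60,70,15),(95,255,140))>0)&(Z>.012)&(Z<.028)&(W[...,0]>.33)&(W[...,0]<.56)&(W[...,1]<.25)&(W[...,1]>-.3)
    q=W[g][:,:2].astype(np.float32); print("base",len(q),cv2.minAreaRect(q))
    a=q[q[:,1]<.0]
    # edges: extreme x per y bin
    for f,nm in ((np.max,"front"),(np.min,"rear")):
        ys=np.arange(-.22,.0,.01); e=np.array([[f(a[abs(a[:,1]-y)<.006][:,0]),y] for y in ys if (abs(a[:,1]-y)<.006).any()]); print(nm,np.polyfit(e[:,1],e[:,0],1))
E
```

```text
scene mat circ ((0.7163960337638855, 0.22354517877101898), 0.07370204478502274) ((0.7162261605262756, 0.22396236658096313), (0.1436370313167572, 0.14400704205036163), 179.4578399658203) z 0.00497239858551082
lid 1616 ((0.676368772983551, -0.08113046735525131), 0.06492449343204498) [ 0.6781473  -0.07256471] [0.26772941 0.27646233 0.28571159]
red z [0.17338997 0.18824684 0.19483866 0.19655445]
beam 1186 -0.6677183 0.4730019 0.081503645
hub 0 0
cw 511 [0.32263046 0.20396872 0.2463068 ]
base 1902 ((0.45408037304878235, -0.037306636571884155), (0.15563073754310608, 0.43753713369369507), 4.774212837219238)
front [0.11065397 0.50358376]
rear [0.26265636 0.4622862 ]
top mat circ ((0.7115157246589661, 0.21746058762073517), 0.07032801955938339) ((0.7121556997299194, 0.2177114337682724), (0.13434109091758728, 0.13642343878746033), 94.30137634277344) z 0.0056542631310696895
lid 1028 ((0.6738457679748535, -0.08433644473552704), 0.0644143596291542) [ 0.67115986 -0.08471184] [0.2692434  0.27708785 0.28645406]
red z [0.18331284 0.19058191 0.198867   0.20157794]
beam 482 -0.6637852 0.47245055 0.07020044
hub 15 [0.44459993 0.09057323 0.20160616]
cw 314 [0.31466648 0.19512935 0.24648078]
base 1108 ((0.44676029682159424, -0.04785197973251343), (0.14034219086170197, 0.4243934452533722), 5.988696098327637)
front [0.13548514 0.51261249]
rear [0.13621229 0.43251035]
```

Measurements, consistent to about 5 mm: knob (0.461,-0.249), mast (0.437,0.100), mat (0.714,0.220). Base yaw is about -0.125, the box starts at world angle -0.665, and the mat is at +0.404. I'll grip the ball with the jaws along the base's x, so the knob can pivot between the pads.

Request:
move_arm:
  steps:
    - {"tx": 5,"ty": -2,"rz": -9}
    - {"tx": 10.5,"ty": -4.2,"rz": -18}
    - {"tx": 16,"ty": -6.4,"rz": -28}
    - {"tx": 21.5,"ty": -8.6,"rz": -38}
    - {"tx": 27,"ty": -10.8,"rz": -48}
  claw: 8.5
  grip_force: 40

```text
invalid input at $.steps[0]: expected keys tx, ty, tz, rx, ry, rz
```

```bash
cat >> h.py <<'E'
KN=np.array([.461,-.249]); YAW=-.125
def rel(X,Y,Z,yaw=None):
    """shift in tool axes (cm) from measured pose to world point; tool down"""
    from scipy.spatial.transform import Rotation as Ro
    s=read_state(); R=Ro.from_euler('xyz',s["orientation"]).as_matrix(); print("t",round(s["time"],3),s["tool_pos"].round(4),s["orientation"].round(3),"F",s["ft_force"].round(1),"w",round(s["gripper_width"],4))
    print("shift",(R.T@(np.array([X,Y,Z])-s["tool_pos"])*100).round(2), "rz deg", None if yaw is None else round(-np.degrees(yaw-s["orientation"][2]),1))
E
python3 -c "
from h import *
rel(*KN,.231,1.446)"
```

```text
t 0.2 [ 0.1595 -0.4999  0.2309] [-3.141 -0.     0.309] F [ 0.1 -1.   0.3] w 0.0851
shift [ 36.35 -14.75   0.  ] rz deg -65.2
```

All the keys are needed.

Request:
move_arm:
  steps:
    - {"tx": 5,"ty": -2,"tz": 0,"rx": 0,"ry": 0,"rz": -9}
    - {"tx": 10.5,"ty": -4.2,"tz": 0,"rx": 0,"ry": 0,"rz": -18}
    - {"tx": 16,"ty": -6.4,"tz": 0,"rx": 0,"ry": 0,"rz": -28}
    - {"tx": 21.5,"ty": -8.6,"tz": 0,"rx": 0,"ry": 0,"rz": -38}
    - {"tx": 27,"ty": -10.8,"tz": 0,"rx": 0,"ry": 0,"rz": -48}
  claw: 8.5
  grip_force: 40

```text
time: 0.82
tool_pos: [0.3851, -0.3136, 0.2311]
orientation: [-3.141, -0.001, 1.152]
ft_force: [0.7, -1.3, -0.1]
gripper_width: 0.0847
```

```bash
python3 -c "
from h import *
rel(*KN,.231,1.446)"
```

```text
t 0.825 [ 0.3851 -0.3136  0.2311] [-3.141e+00 -1.000e-03  1.152e+00] F [ 0.7 -1.3 -0.1] w 0.0847
shift [8.99 4.31 0.01] rz deg -16.8
```

Request:
move_arm:
  steps:
    - {"tx": 4.5,"ty": 2.1,"tz": 0,"rx": 0,"ry": 0,"rz": -8}
    - {"tx": 9,"ty": 4.3,"tz": 0,"rx": 0,"ry": 0,"rz": -17}
    - {"tx": 9,"ty": 4.3,"tz": 0,"rx": 0,"ry": 0,"rz": -17}
    - {"tx": 9,"ty": 4.3,"tz": 0,"rx": 0,"ry": 0,"rz": -17}

```text
time: 1.32
tool_pos: [0.4608, -0.2487, 0.2308]
orientation: [-3.141, -0.001, 1.449]
ft_force: [-0.3, 0.1, 0.4]
gripper_width: 0.0851
```

Run:
```python
from h import *
rel(*KN,.172,1.446)
p,d=get_image("wrist");cv2.imwrite("pics/w1.png",p[:,:,::-1]); c=camera_params("wrist"); K,R,t=c["K"],c["R"],c["t"]
m=mask(p,(22,120,60),(36,255,255)); cc,s,_=blob(m); print("knob px",cc,s)
f=K[0,0]; v=cc-K[:2,2]; r=np.hypot(*v); a=r/f; dr=np.array([*(np.sin(a)*v/r),np.cos(a)]); o=-R.T@t; w=R.T@dr; print("knob",o+w*(.195-o[2])/w[2])
p,d=get_image("top");cv2.imwrite("pics/t1.png",p[:,:,::-1])
```

```text
t 1.325 [ 0.4608 -0.2487  0.2308] [-3.141e+00 -1.000e-03  1.449e+00] F [-0.3  0.1  0.4] w 0.0851
shift [-0.03  0.03  5.88] rz deg 0.1
knob px [267.55555556 230.77777778] [262 225  12  14  36]
knob [ 0.45737    -0.24073602  0.195     ]
```

View pics/w1.png

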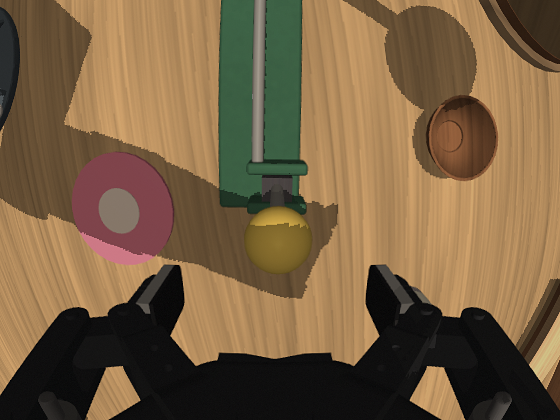

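View pics/t1.png

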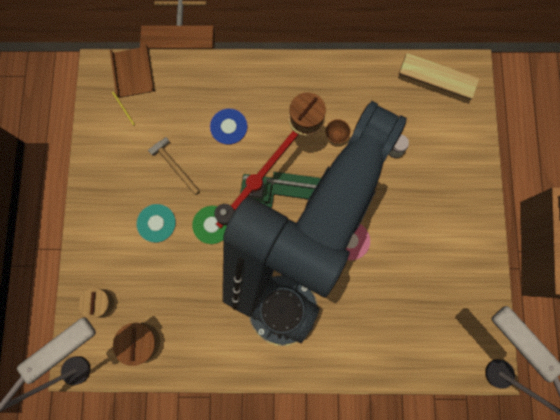

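Wrist view: the knob is centred between the pads, at about (278,240), and my mask only caught its lit part. In the top view the front half of the beam, (297,135)–(255,183), stays visible, so I can track it there.

Run:
```python
from h import *
c=camera_params("wrist"); K,R,t=c["K"],c["R"],c["t"]
f=K[0,0]; v=np.array([278.,240])-K[:2,2]; r=np.hypot(*v); a=r/f; dr=np.array([*(np.sin(a)*v/r),np.cos(a)]); o=-R.T@t; w=R.T@dr; k=o+w*(.195-o[2])/w[2]; print("knob",k)
rel(k[0],k[1],.173,1.446)
```

```text
knob [ 0.46256446 -0.24748928  0.195     ]
t 1.425 [ 0.4603 -0.2494  0.2311] [-3.141e+00 -1.000e-03  1.447e+00] F [-0.5 -0.3  1.2] w 0.0848
shift [0.22 0.21 5.81] rz deg 0.1
```

Request:
move_arm:
  steps:
    - {"tx": 0.1,"ty": 0.1,"tz": 3,"rx": 0,"ry": 0,"rz": 0}
    - {"tx": 0.1,"ty": 0.1,"tz": 5.8,"rx": 0,"ry": 0,"rz": 0}
    - {"tx": 0.1,"ty": 0.1,"tz": 5.8,"rx": 0,"ry": 0,"rz": 0}

```text
time: 1.8
tool_pos: [0.4594, -0.2487, 0.1717]
orientation: [-3.138, -0.002, 1.445]
ft_force: [0.2, -0.6, 0.8]
gripper_width: 0.0847
```

Request:
move_arm:
  steps:
    - {"tx": 0,"ty": 0,"tz": 0,"rx": 0,"ry": 0,"rz": 0}
    - {"tx": 0,"ty": 0,"tz": 0,"rx": 0,"ry": 0,"rz": 0}
    - {"tx": 0,"ty": 0,"tz": 0,"rx": 0,"ry": 0,"rz": 0}
    - {"tx": 0,"ty": 0,"tz": 0,"rx": 0,"ry": 0,"rz": 0}
  claw: 3.4

```text
time: 2.3
tool_pos: [0.4623, -0.2497, 0.1736]
orientation: [3.139, -0.0, 1.445]
ft_force: [7.5, -0.6, 2.3]
gripper_width: 0.0378
```

```bash
cat >> h.py <<'E'
def boom():
    """world angle of mast->box from the front beam, top view; also the lid centre bearing"""
    M=np.array([.437,.0995]); p,d=get_image("top"); t=read_state()["time"]-.05
    r=redmask(p); ys,xs=np.nonzero(r); P=ray("top",xs,ys,.19)[:,:2]; D=np.linalg.norm(P-M,axis=1)
    k=(D<.28)&(P[:,0]>M[0]-.01); P=P[k]
    vx,vy,x0,y0=cv2.fitLine(P.astype(np.float32),cv2.DIST_HUBER,0,.01,.01).ravel(); a=np.arctan(vy/vx)
    W=cloud("top",d); Z=W[...,2]; lid=(Z>.262)&(Z<.295)&(np.hypot(W[...,0]-M[0]-.3*np.cos(a),W[...,1]-M[1]-.3*np.sin(a))<.08)
    L=np.array(cv2.minEnclosingCircle(W[lid][:,:2].astype(np.float32))[0]) if lid.any() else np.full(2,np.nan)
    print("t %.3f beam %.4f n %d lid"%(t,a,k.sum()),L.round(4),"lid ang %.4f"%np.arctan2(*(L-M)[::-1]),"to mat",(np.array([.712,.218])-L).round(3),"left %.3f"%(.406-a))
    return p
E
python3 - <<'E'
from h import *
boom(); rel(.462,-.248,.173)
E
```

```text
t 2.300 beam -0.6860 n 378 lid [ 0.6744 -0.0866] lid ang -0.6650 to mat [0.038 0.305] left 1.092
t 2.35 [ 0.4623 -0.2497  0.1736] [ 3.139 -0.     1.445] F [ 7.5 -1.   3.3] w 0.038
shift [ 0.17 -0.05  0.06] rz deg None
```

Gripped: width 38 mm, the lever is near upright, and tool +x is lever-left. I'll lean left to about 0.33 rad.

Request:
move_arm:
  steps:
    - {"tx": 1.6,"ty": 0.1,"tz": 0.1,"rx": 0,"ry": 0,"rz": 0}
    - {"tx": 3.2,"ty": 0.1,"tz": 0.35,"rx": 0,"ry": 0,"rz": 0}
    - {"tx": 4.8,"ty": 0.1,"tz": 0.8,"rx": 0,"ry": 0,"rz": 0}
    - {"tx": 4.8,"ty": 0.1,"tz": 0.8,"rx": 0,"ry": 0,"rz": 0}
    - {"tx": 4.8,"ty": 0.1,"tz": 0.8,"rx": 0,"ry": 0,"rz": 0}

```text
time: 2.98
tool_pos: [0.4691, -0.2022, 0.1667]
orientation: [3.138, 0.001, 1.445]
ft_force: [-4.4, -2.7, 6.3]
gripper_width: 0.0381
```

Run:
```python
from h import *
boom(); rel(.4623,-.2497,.1736)
```

```text
t 2.975 beam -0.6661 n 383 lid [ 0.6777 -0.0678] lid ang -0.6074 to mat [0.034 0.286] left 1.072
t 3.025 [ 0.4691 -0.2023  0.1667] [3.138e+00 1.000e-03 1.445e+00] F [-4.  -2.1  6.9] w 0.038
shift [-4.79 -0.08 -0.69] rz deg None
```

Request:
move_arm:
  steps:
    - {"tx": 0,"ty": -0.1,"tz": 0,"rx": 0,"ry": 0,"rz": 0}
    - {"tx": 0,"ty": -0.1,"tz": 0,"rx": 0,"ry": 0,"rz": 0}
    - {"tx": 0,"ty": -0.1,"tz": 0,"rx": 0,"ry": 0,"rz": 0}
    - {"tx": 0,"ty": -0.1,"tz": 0,"rx": 0,"ry": 0,"rz": 0}
    - {"tx": 0,"ty": -0.1,"tz": 0,"rx": 0,"ry": 0,"rz": 0}

```text
time: 3.65
tool_pos: [0.4688, -0.203, 0.167]
orientation: [3.137, 0.003, 1.444]
ft_force: [2.8, -6.0, -3.5]
gripper_width: 0.0383
```

```bash
cat >> h.py <<'E'
def boom2():
    """box bearing from mast, lid centre corrected for the lean read from the tool"""
    import contextlib,io
    p,d=get_image("top"); s=read_state(); M=np.array([.437,.0995]); by=np.array([-np.sin(YAW),np.cos(YAW)])
    q=np.arcsin(np.clip((s["tool_pos"][:2]-[.4623,-.2497])@by/.15,-1,1))
    W=cloud("top",d); Z=W[...,2]; r=redmask(p); ys,xs=np.nonzero(r); P=ray("top",xs,ys,.19)[:,:2]; D=np.linalg.norm(P-M,axis=1); P=P[(D<.28)&(P[:,0]>M[0]-.01)]
    vx,vy,*_=cv2.fitLine(P.astype(np.float32),cv2.DIST_HUBER,0,.01,.01).ravel(); a=np.arctan(vy/vx)
    lid=(Z>.255)&(Z<.305)&(np.hypot(W[...,0]-M[0]-.3*np.cos(a),W[...,1]-M[1]-.3*np.sin(a))<.09)
    L=np.array(cv2.minEnclosingCircle(W[lid][:,:2].astype(np.float32))[0])-q/4*.215*by
    b=np.arctan2(*(L-M)[::-1]); print("t %.3f q %.3f beam %.4f lidang %.4f left %.3f"%(s["time"]-.05,q,a+.021,b,.408-b),"to mat",(np.array([.712,.218])-L).round(3),"tool",s["tool_pos"].round(4),"F",s["ft_force"].round(1),"w",round(s["gripper_width"],4))
E
python3 -c "
from h import *
boom2()"
```

```text
t 3.650 q 0.320 beam -0.5585 lidang -0.5659 left 0.974 to mat [0.02 0.28] tool [ 0.4688 -0.203   0.167 ] F [ 2.2 -6.5 -3.1] w 0.0378
```

Request:
move_arm:
  steps:
    - {"tx": 0,"ty": 0,"tz": 0,"rx": 0,"ry": 0,"rz": 0}
    - {"tx": 0,"ty": 0,"tz": 0,"rx": 0,"ry": 0,"rz": 0}
    - {"tx": 0,"ty": 0,"tz": 0,"rx": 0,"ry": 0,"rz": 0}
    - {"tx": 0,"ty": 0,"tz": 0,"rx": 0,"ry": 0,"rz": 0}
    - {"tx": 0,"ty": 0,"tz": 0,"rx": 0,"ry": 0,"rz": 0}

```text
time: 4.32
tool_pos: [0.4689, -0.2034, 0.1671]
orientation: [3.137, 0.004, 1.444]
ft_force: [-0.6, -4.9, -2.5]
gripper_width: 0.0381
```

```bash
python3 -c "
from h import *
boom2()"
```

```text
t 4.325 q 0.317 beam -0.3972 lidang -0.4106 left 0.819 to mat [-0.001  0.239] tool [ 0.4689 -0.2034  0.1671] F [-0.1 -5.3 -3.4] w 0.0383
```

Request:
move_arm:
  steps:
    - {"tx": 0,"ty": 0,"tz": 0,"rx": 0,"ry": 0,"rz": 0}
    - {"tx": 0,"ty": 0,"tz": 0,"rx": 0,"ry": 0,"rz": 0}
    - {"tx": 0,"ty": 0,"tz": 0,"rx": 0,"ry": 0,"rz": 0}
    - {"tx": -1.5,"ty": 0,"tz": -0.3,"rx": 0,"ry": 0,"rz": 0}
    - {"tx": -3,"ty": 0,"tz": -0.5,"rx": 0,"ry": 0,"rz": 0}

```text
time: 5.0
tool_pos: [0.4647, -0.2334, 0.1724]
orientation: [3.137, 0.003, 1.444]
ft_force: [-0.3, 0.8, -3.6]
gripper_width: 0.0383
```

```bash
python3 -c "
from h import *
boom2()"
```

```text
t 5.000 q 0.099 beam -0.1583 lidang -0.1616 left 0.570 to mat [-0.021  0.167] tool [ 0.4646 -0.2351  0.1725] F [-3.9 -0.8  3.1] w 0.0381
```

Request:
move_arm:
  steps:
    - {"tx": -1.5,"ty": 0,"tz": -0.1,"rx": 0,"ry": 0,"rz": 0}
    - {"tx": -3,"ty": 0,"tz": 0,"rx": 0,"ry": 0,"rz": 0}
    - {"tx": -4.5,"ty": 0,"tz": 0.2,"rx": 0,"ry": 0,"rz": 0}
    - {"tx": -4.5,"ty": 0,"tz": 0.2,"rx": 0,"ry": 0,"rz": 0}
    - {"tx": -4.5,"ty": 0,"tz": 0.2,"rx": 0,"ry": 0,"rz": 0}

```text
time: 5.68
tool_pos: [0.4584, -0.2794, 0.1704]
orientation: [3.138, 0.003, 1.443]
ft_force: [-1.1, 5.4, -4.1]
gripper_width: 0.0377
```

```bash
python3 -c "
from h import *
boom2()"
```

```text
t 5.675 q -0.200 beam 0.1034 lidang 0.0668 left 0.341 to mat [-0.026  0.098] tool [ 0.4585 -0.2793  0.1705] F [-2.   4.8 -4.9] w 0.0381
```

Request:
move_arm:
  steps:
    - {"tx": 0.4,"ty": 0,"tz": 0,"rx": 0,"ry": 0,"rz": 0}
    - {"tx": 0.4,"ty": 0,"tz": 0,"rx": 0,"ry": 0,"rz": 0}
    - {"tx": 0.4,"ty": 0,"tz": 0,"rx": 0,"ry": 0,"rz": 0}
    - {"tx": 0.4,"ty": 0,"tz": 0,"rx": 0,"ry": 0,"rz": 0}

```text
time: 6.22
tool_pos: [0.4591, -0.2754, 0.1711]
orientation: [3.137, 0.004, 1.444]
ft_force: [-3.8, 3.1, 6.7]
gripper_width: 0.0382
```

```bash
python3 -c "
from h import *
boom2()"
```

```text
t 6.225 q -0.174 beam 0.2320 lidang 0.2057 left 0.202 to mat [-0.019  0.057] tool [ 0.4591 -0.2755  0.1712] F [-4.7  1.9  5. ] w 0.0379
```

Request:
move_arm:
  steps:
    - {"tx": 1.5,"ty": 0,"tz": -0.2,"rx": 0,"ry": 0,"rz": 0}
    - {"tx": 1.5,"ty": 0,"tz": -0.2,"rx": 0,"ry": 0,"rz": 0}
    - {"tx": 1.5,"ty": 0,"tz": -0.2,"rx": 0,"ry": 0,"rz": 0}
    - {"tx": 1.5,"ty": 0,"tz": -0.2,"rx": 0,"ry": 0,"rz": 0}

```text
time: 6.78
tool_pos: [0.4611, -0.261, 0.1735]
orientation: [3.137, 0.005, 1.444]
ft_force: [-4.1, 0.7, 6.5]
gripper_width: 0.0377
```

```bash
python3 -c "
from h import *
boom2()"
```

```text
t 6.775 q -0.076 beam 0.3224 lidang 0.2924 left 0.116 to mat [-0.013  0.032] tool [ 0.4611 -0.261   0.1735] F [-4.5  1.4  5.8] w 0.0383
```

Request:
move_arm:
  steps:
    - {"tx": 0,"ty": 0,"tz": 0,"rx": 0,"ry": 0,"rz": 0}
    - {"tx": 0,"ty": 0,"tz": 0,"rx": 0,"ry": 0,"rz": 0}
    - {"tx": 0,"ty": 0,"tz": 0,"rx": 0,"ry": 0,"rz": 0}
    - {"tx": 0,"ty": 0,"tz": 0,"rx": 0,"ry": 0,"rz": 0}
    - {"tx": 0,"ty": 0,"tz": 0,"rx": 0,"ry": 0,"rz": 0}

```text
time: 7.45
tool_pos: [0.4611, -0.261, 0.1735]
orientation: [3.137, 0.005, 1.444]
ft_force: [-4.3, 1.3, 4.2]
gripper_width: 0.0377
```

```bash
python3 -c "
from h import *
boom2()"
```

```text
t 7.450 q -0.076 beam 0.3932 lidang 0.3593 left 0.049 to mat [-0.006  0.013] tool [ 0.4611 -0.261   0.1735] F [-5.   0.9  4.3] w 0.038
```

Request:
move_arm:
  steps:
    - {"tx": 0.5,"ty": 0,"tz": 0,"rx": 0,"ry": 0,"rz": 0}
    - {"tx": 0.5,"ty": 0,"tz": 0,"rx": 0,"ry": 0,"rz": 0}
    - {"tx": 0.5,"ty": 0,"tz": 0,"rx": 0,"ry": 0,"rz": 0}
    - {"tx": 0.5,"ty": 0,"tz": 0,"rx": 0,"ry": 0,"rz": 0}
    - {"tx": 0.5,"ty": 0,"tz": 0,"rx": 0,"ry": 0,"rz": 0}

```text
time: 8.12
tool_pos: [0.4618, -0.2563, 0.1738]
orientation: [3.136, 0.006, 1.444]
ft_force: [-5.7, -0.5, 7.7]
gripper_width: 0.0377
```

```bash
python3 -c "
from h import *
boom2()"
```

```text
t 8.125 q -0.044 beam 0.4315 lidang 0.3926 left 0.015 to mat [-0.003  0.003] tool [ 0.4617 -0.2563  0.1738] F [-5.5 -0.3  6.1] w 0.0379
```

Request:
move_arm:
  steps:
    - {"tx": 0,"ty": 0,"tz": 0,"rx": 0,"ry": 0,"rz": 0}
    - {"tx": 0,"ty": 0,"tz": 0,"rx": 0,"ry": 0,"rz": 0}
    - {"tx": 0,"ty": 0,"tz": 0,"rx": 0,"ry": 0,"rz": 0}
    - {"tx": 0,"ty": 0,"tz": 0,"rx": 0,"ry": 0,"rz": 0}
    - {"tx": 0.5,"ty": 0,"tz": 0,"rx": 0,"ry": 0,"rz": 0}

```text
time: 8.8
tool_pos: [0.4624, -0.2516, 0.1739]
orientation: [3.136, 0.006, 1.443]
ft_force: [-4.9, 0.8, 5.9]
gripper_width: 0.0381
```

```bash
python3 -c "
from h import *
boom2()"
```

```text
t 8.800 q -0.008 beam 0.4384 lidang 0.4021 left 0.006 to mat [-0.002  0.001] tool [ 0.4625 -0.251   0.1739] F [-3.8 -0.   5. ] w 0.0374
```

Request:
move_arm:
  steps:
    - {"tx": 0,"ty": 0,"tz": 0,"rx": 0,"ry": 0,"rz": 0}
    - {"tx": 0,"ty": 0,"tz": 0,"rx": 0,"ry": 0,"rz": 0}
    - {"tx": 0,"ty": 0,"tz": 0,"rx": 0,"ry": 0,"rz": 0}
    - {"tx": 0,"ty": 0,"tz": 0,"rx": 0,"ry": 0,"rz": 0}

```text
time: 9.35
tool_pos: [0.4625, -0.2511, 0.1739]
orientation: [3.136, 0.006, 1.443]
ft_force: [-4.4, -0.1, 5.1]
gripper_width: 0.0381
```

Run:
```python
from h import *
boom2()
p,d=get_image("scene");cv2.imwrite("pics/s2.png",p[:,:,::-1]); W=cloud("scene",d);Z=W[...,2]
lid=(Z>.262)&(np.hypot(W[...,0]-.716,W[...,1]-.224)<.1); print("scene lid",cv2.minEnclosingCircle(W[lid][:,:2].astype(np.float32)),"mat .7163 .2237")
```

```text
t 9.350 q -0.009 beam 0.4292 lidang 0.3911 left 0.017 to mat [-0.003  0.004] tool [ 0.4625 -0.2511  0.1739] F [-4.8  0.2  5.2] w 0.0378
scene lid ((0.7184978723526001, 0.2171476185321808), 0.06449846178293228) mat .7163 .2237
```

View pics/s2.png

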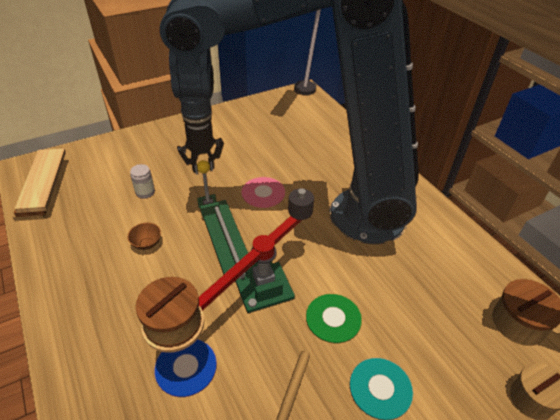

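The scene view shows the box at (170,310) standing above the blue mat at (186,366). Both views put it within 7 mm. I'll hold for more than two seconds.

Request:
move_arm:
  steps:
    - {"tx": 0.1,"ty": 0,"tz": 0,"rx": 0,"ry": 0,"rz": 0}
    - {"tx": 0.1,"ty": 0,"tz": 0,"rx": 0,"ry": 0,"rz": 0}
    - {"tx": 0.1,"ty": 0,"tz": 0,"rx": 0,"ry": 0,"rz": 0}
    - {"tx": 0.1,"ty": 0,"tz": 0,"rx": 0,"ry": 0,"rz": 0}
    - {"tx": 0.1,"ty": 0,"tz": 0,"rx": 0,"ry": 0,"rz": 0}

```text
time: 10.07
tool_pos: [0.4626, -0.2501, 0.1739]
orientation: [3.136, 0.006, 1.443]
ft_force: [-5.5, 0.0, 4.4]
gripper_width: 0.0381
```

```bash
python3 -c "
from h import *
boom2()"
```

```text
t 10.075 q -0.002 beam 0.4248 lidang 0.3852 left 0.023 to mat [-0.004  0.006] tool [ 0.4626 -0.2501  0.1739] F [-4.5  1.1  4.7] w 0.0383
```

Request:
move_arm:
  steps:
    - {"tx": 0,"ty": 0,"tz": 0,"rx": 0,"ry": 0,"rz": 0}
    - {"tx": 0,"ty": 0,"tz": 0,"rx": 0,"ry": 0,"rz": 0}
    - {"tx": 0,"ty": 0,"tz": 0,"rx": 0,"ry": 0,"rz": 0}
    - {"tx": 0,"ty": 0,"tz": 0,"rx": 0,"ry": 0,"rz": 0}
    - {"tx": 0,"ty": 0,"tz": 0,"rx": 0,"ry": 0,"rz": 0}

```text
time: 10.75
tool_pos: [0.4626, -0.2501, 0.1739]
orientation: [3.136, 0.006, 1.443]
ft_force: [-5.4, -0.1, 5.1]
gripper_width: 0.0378
```

Request:
move_arm:
  steps:
    - {"tx": 0,"ty": 0,"tz": 0,"rx": 0,"ry": 0,"rz": 0}
    - {"tx": 0,"ty": 0,"tz": 0,"rx": 0,"ry": 0,"rz": 0}
    - {"tx": 0,"ty": 0,"tz": 0,"rx": 0,"ry": 0,"rz": 0}
    - {"tx": 0,"ty": 0,"tz": 0,"rx": 0,"ry": 0,"rz": 0}
    - {"tx": 0,"ty": 0,"tz": 0,"rx": 0,"ry": 0,"rz": 0}

```text
time: 11.38
tool_pos: [0.4626, -0.2501, 0.1739]
orientation: [3.136, 0.006, 1.443]
ft_force: [-4.8, 0.0, 5.2]
gripper_width: 0.0377
```

```bash
python3 -c "
from h import *
boom2()"
```

```text
t 11.375 q -0.002 beam 0.4207 lidang 0.3886 left 0.019 to mat [-0.003  0.005] tool [ 0.4626 -0.2501  0.1739] F [-4.6  0.3  5. ] w 0.0382
```

At rest for about 3 s. Now I release and lift straight up.

Request:
move_arm:
  steps:
    - {"tx": 0,"ty": 0,"tz": 0,"rx": 0,"ry": 0,"rz": 0}
    - {"tx": 0,"ty": 0,"tz": 0,"rx": 0,"ry": 0,"rz": 0}
    - {"tx": 0,"ty": 0,"tz": 0,"rx": 0,"ry": 0,"rz": 0}
    - {"tx": 0,"ty": 0,"tz": 0,"rx": 0,"ry": 0,"rz": 0}
    - {"tx": 0,"ty": 0,"tz": 0,"rx": 0,"ry": 0,"rz": 0}
  claw: 8.5

```text
time: 12.05
tool_pos: [0.4627, -0.2501, 0.1739]
orientation: [3.136, 0.006, 1.443]
ft_force: [-0.0, 0.6, 0.1]
gripper_width: 0.0852
```

Request:
move_arm:
  steps:
    - {"tx": 0,"ty": 0,"tz": -2,"rx": 0,"ry": 0,"rz": 0}
    - {"tx": 0,"ty": 0,"tz": -5,"rx": 0,"ry": 0,"rz": 0}
    - {"tx": 0,"ty": 0,"tz": -8,"rx": 0,"ry": 0,"rz": 0}
    - {"tx": 0,"ty": 0,"tz": -10,"rx": 0,"ry": 0,"rz": 0}
    - {"tx": 0,"ty": 0,"tz": -10,"rx": 0,"ry": 0,"rz": 0}

```text
time: 12.68
tool_pos: [0.4629, -0.2498, 0.2751]
orientation: [3.133, 0.007, 1.443]
ft_force: [0.5, -0.9, -0.1]
gripper_width: 0.0847
```

Run:
```python
from h import *
boom2()
p,d=get_image("scene");cv2.imwrite("pics/s3.png",p[:,:,::-1]); W=cloud("scene",d);Z=W[...,2]
lid=(Z>.262)&(np.hypot(W[...,0]-.716,W[...,1]-.224)<.1); print("scene lid",cv2.minEnclosingCircle(W[lid][:,:2].astype(np.float32)))
boom2()
```

```text
t 12.675 q 0.001 beam 0.4245 lidang 0.3904 left 0.018 to mat [-0.003  0.004] tool [ 0.4624 -0.2495  0.2739] F [-0.1 -0.1 -0.5] w 0.0855
scene lid ((0.7195578217506409, 0.2171356976032257), 0.06451735645532608)
t 12.775 q 0.003 beam 0.4203 lidang 0.3878 left 0.020 to mat [-0.004  0.004] tool [ 0.4619 -0.2492  0.2729] F [ 1.  -0.3 -0.8] w 0.0852
```

View pics/s3.png

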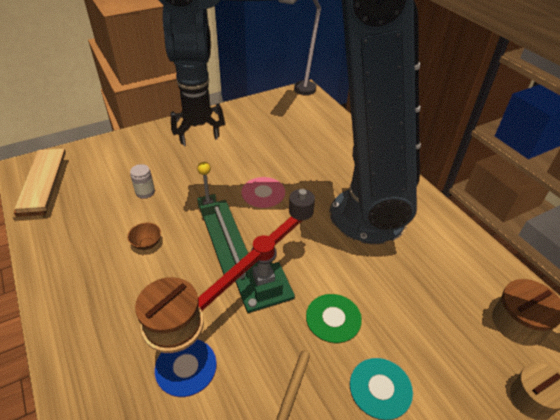

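The knob is free and upright at (204,168), the gripper is clear at (197,120), and the box at (168,312) is at rest over the mat. Handing in.

```bash
python3 -c "
from rig import *
print(sign_off())"
```

```text
the job is handed in; nothing more can be done
None
```

The box is standing still over the blue mat, the lever is released and upright, and I handed the job in at about 12.8 s of the 48 s allowed.

I gripped the yellow knob with the jaws along the lever's axis and leaned it left to about 0.32 rad. I then leaned it right in decreasing steps to brake the boom, and held it near upright for about 3 s before letting go and lifting clear.

**Last checks:**
- **Position:** the lid centre was about 6 mm from the mat's centre in the top view and about 7 mm in the scene view, against the 35 mm allowed.
- **Movement:** the box bearing stayed at about 0.39 rad from 9.4 s to 12.8 s, with no drift beyond image noise.
- **Contact:** the force on the tool was about zero after release. In the last picture the bowl and tin are unmoved; only part of the hammer is in view.

**Disagreements:**
- The boom angle read from the red beam was 0.03–0.04 rad higher than the one from the box lid (about 10 mm at the box). I relied on the lid, because it is measured directly against the mat.
- The two cameras differ by about 7 mm in absolute position, so I compared box and mat within the same view each time.

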